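# Seat the pivot block and hold the offset lever level above it

### The arm

A 6-joint arm with a two-finger parallel gripper is mounted at the origin on a cart in front of the work surface, level with it; the furniture and walls round the work are solid. World frame = base frame: x ahead of the robot, y to its left, z up, the work surface at z = 0. Lengths are in m, angles in rad, forces in N, time in s.
With the tool pointing down it reaches from about 0.375 to 0.825 m from the base axis. Payload 5.5 kg.
Tool frame: the origin (TCP) lies at the very end of the fingers, on their centre line; the grasp point (between the pads) lies 19 mm behind it; z points along the fingers, y is the line along which they close (so a half turn about z gives the same grasp; the last joint's range is limited). The gripper opens to 85 mm and grips with 20 to 120 N. Pads are 22 mm wide; open, the fingers measure 114 mm over their backs; the gripper's body (76 mm by 85 mm) begins 54 mm behind the grasp point. The pads swing forward as they close: fully open they stand 13 mm farther back than shut.
Start: joints at [-1.263, 0.314, -0.047, 1.21, 0, 1.571], TCP at [0.182, -0.572, 0.231] pointing down, gripper open.
Joint ranges: [-2.67, 2.67], [-0.69, 1.73], [-1.03, 1.25], [-2.08, 2.16], [-1.42, 1.45], [-3.14, 3.14]. Speed limits (rad/s): [2.39, 2.39, 3.01, 3.14, 3.14, 3.14].

### API

Orientations are given as a 3x3 rotation matrix whose columns are the frame's x, y, z axes.
In Python, from station import bot gives the robot as it stands.
- The arm moves only by the shell command python3 -m pendant 'ROWS' [OPENING] [FORCE]. ROWS is JSON, a list of rows, each a list of 6 numbers: the shift along the tool's x, y, z in units of 0.15 m (1.0 is 0.15 m), then the turn, a rotation vector about the tool's x, y, z in units of pi/2 rad (1.0 is pi/2 rad). A call has 1 to 20 rows; each row is the pose to reach, as a shift and turn from the pose commanded when the call began, along the tool's axes at that moment; what a row does not reach only later rows make up. A row lasts 1/10 s, in which the tool goes at most 50 mm and 8.59 degrees, less where a joint would pass 70% of its speed; a pose out of reach is approached as far as the arm can. A call with a number of a shift or a turn outside -1 to 1 is refused whole. A call with a gripper value outside its range is refused whole. OPENING is the closure, from -1 (fully open) to 1 (shut), set as the call begins (- or left out, the last holds). The fingers move at their own pace and stop on an object; FORCE is the grip in N (left out, the last holds). Time passes only in rows, so rows that repeat a pose let the fingers close. It gives the time, the measured TCP pose, the force, the opening and the grip force at its end, in the units of the state.
- bot.sense(): the state, without advancing time (a new reading comes with each control period).
- bot.get_image(name): name is "scene" or "top" or "wrist"; returns the picture (480x640x3 uint8, blue, green, red); there is no depth.
- bot.camera_model(name): a dict with "vfov" (degrees; the focal length in pixels is half the picture's height over the tangent of half this angle, whatever the lens; pixels are square), "cx", "cy" (the principal point, pixels), "cam_to_world" (4x4, takes a point from camera to world coordinates); the wrist camera has in their place "mount" (4x4, takes a point from camera to tool coordinates, whose origin is the TCP and whose axes are the flange's). Camera axes: x right, y down, z forward; pixel columns grow to the right and rows downward; lengths in m; the calibration is good to about 2 mm. A picture is of the moment at which its call begins: read the wrist's pose just before it. camera_model takes no time and is no camera call.
- bot.job_done(): hands the job in; it is judged then, once.
The state is a dict: "clock": time; "qpos": joint angles; "joint_vel": joint speeds; "effort": joint torques, N m; "tool_pos": TCP position; "tcp_rot": TCP orientation; "contact_force": force on the tool from outside, world axes, zero at the start; "ft_torque": the same for the moment, N m; "width": finger opening in m; "grip_force": force on a finger pad.
Only numpy, scipy, OpenCV 4.12 (cv2) and the standard library are available. Lean on these libraries where they do the work, as an engineer would, in place of code of your own. Each camera call takes 0.05 s, during which the arm holds its last target. There are 200 camera calls.

### The job

First seat the aluminium pivot block on the bench fixture, fully down with its two holes over the two pins, and let go of it. Then lift the blue offset lever by its balance point, at the yellow band, and finish while still holding it level and still in the gripper, the hole of its large hub centred over the brass spigot of the pivot block, about 5 cm clear above it and touching nothing else, ready for a colleague to grease the spigot. The lever's arm may point any way; leave everything else where it stands.

Things in the scene. Friction and masses are not known exactly. Their poses are not given: they have to be found in the camera images.
- fixture: Dark steel bench plate, fixed, 70 (its x) x 116 (its y) x 12 mm high. Two grey steel upright dowel pins, 10 mm diameter, stand on it at y = -34 and +34 mm, rising 22 mm above the plate (tips tapered over the last 6 mm, to 4 mm diameter). Origin: centre of its underside; z up.
- fixture_seat (a point): Centre of the fixture's top face, midway between the pins, 12 mm above the table; same axes as the fixture.
- pivot: Loose bare-aluminium block, 0.2-0.3 kg, flat on the table: foot 44 (x) x 96 (y) x 12 mm high with two 14 mm through holes at y = -34, +34 mm; in the middle a square post 24 x 24 mm, 12 to 42 mm high, sides parallel to the foot's, then a brass spigot, 18 mm wide, to 54 mm. Fits either way round. Grip the post across x: pins come through the foot along y. Origin: underside centre; z up.
- pivot_tip (a point): Centre of the top of the brass spigot, 54 mm above the pivot block's origin.
- lever: Loose blue cast lever, 0.36-0.54 kg, flat on the table along its x. Hub ring at x = -50 mm: 44 mm outside, 26 mm upright bore, 34 mm high. Arm 14 mm wide, 12 to 28 mm high, to a small eye at x = +84 mm (28 mm wide, 30 mm high). A 30 mm long yellow band centred on x = 0 marks the balance point (centre of mass within 2 mm). Origin: table level under it; x toward the eye, z up.
- lever_balance (a point): Balance point of the lever, in the middle of the arm's section inside the yellow band, 20 mm above the lever's origin.
- lever_bore (a point): Centre of the hub bore at the hub's underside, at x = -50 mm, z = 0 in the lever's frame.
- beaker: Bystander, to be left alone: grey steel beaker, 67 mm wide, 78 mm high. Origin: centre of its underside.
- sample_1: Bystander, to be left alone: small brown dropper bottle, 33 mm wide, 102 mm high. Origin: centre of its underside.
- marker: Bystander, to be left alone: white and blue marker pen lying flat, 135 mm long. Origin: centre of its underside.
- pump_1: Bystander, to be left alone: loose black pump head, 58 mm high. Origin: centre of its underside.
- bottle_open: Bystander, to be left alone: orange-brown bottle without pump, 68 mm wide, 156 mm high. Origin: centre of its underside.
- spanner: Bystander, to be left alone: flat steel spanner, 169 mm long. Origin: centre of its underside.
- masking_tape: Bystander, to be left alone: roll of beige masking tape lying flat, 100 mm across, 25 mm high. Origin: centre of its underside.
Things that resemble listed ones, but are neither listed nor needed, are in the scene too. There is more than one size of the fixture; the job needs the larger.

How it is judged:
By the outcome, as a careful person would: the job done as asked, in the order asked, and still so for the second after the job is handed in, while the arm keeps its last pose, push and grip.
It also fails if it takes over 54 s, if anything falls off the work surface, if the arm or the gripper's body presses on something with over 40 N, if the wrist force passes 120 N, or if a joint passes its speed limit or range.

## Working session

There is one attempt and no reset: what is moved stays moved. The work goes in short steps, Python scripts to look and compute and a shell command to move; the robot and the scene stay as the last step left them, time stands still between calls to the robot, and variables do not carry over. Pictures are saved under pics/ and viewed, at most 10 in all, crops included, and the job is handed in when it is done.

```bash
mkdir -p pics; ls; python3 - <<'E'
from station import bot
import cv2,json
s=bot.sense(); print({k:s[k] for k in('clock','tool_pos','tcp_rot','width','contact_force')})
for n in('scene','top','wrist'):
    cv2.imwrite(f'pics/{n}0.png',bot.get_image(n)); print(n,bot.camera_model(n))
E
```

```text
pics
{'clock': 0.0, 'tool_pos': array([ 0.18159128, -0.57124025,  0.23041836]), 'tcp_rot': array([[ 9.53003856e-01,  3.02957693e-01, -5.35806235e-04],
       [ 3.02958166e-01, -9.53002394e-01,  1.66936589e-03],
       [-4.87738631e-06, -1.75323901e-03, -9.99998463e-01]]), 'width': 0.08521063494128908, 'contact_force': array([0.87106202, 0.58626406, 0.40692865])}
scene {'vfov': 50.2062332802073, 'cx': 316.1269046716898, 'cy': 236.71320584819037, 'cam_to_world': array([[ 0.48473538, -0.38805286,  0.78386644, -0.42248457],
       [-0.87462714, -0.22291873,  0.43050506, -0.40229939],
       [ 0.00767979, -0.89427189, -0.44745815,  0.63391578],
       [ 0.        ,  0.        ,  0.        ,  1.        ]])}
top {'vfov': 46.24541994008548, 'cx': 329.03756004423667, 'cy': 241.76253194886658, 'cam_to_world': array([[-0.01689842, -0.98552269,  0.16869933,  0.3172263 ],
       [-0.9993951 ,  0.02177759,  0.02711396,  0.1262017 ],
       [-0.03039529, -0.1681391 , -0.98529456,  1.39603669],
       [ 0.        ,  0.        ,  0.        ,  1.        ]])}
wrist {'vfov': 60.92195181216401, 'cx': 321.0806259977979, 'cy': 238.39336713186364, 'mount': array([[ 5.22415454e-05, -9.46923759e-01, -3.21458227e-01,
         8.22877489e-02],
       [ 9.99999960e-01,  1.38683569e-04, -2.46007775e-04,
        -7.32694091e-04],
       [ 2.77531582e-04, -3.21458201e-01,  9.46923729e-01,
        -1.42069218e-01],
       [ 0.00000000e+00,  0.00000000e+00,  0.00000000e+00,
         1.00000000e+00]])}
```

View pics/top0.png

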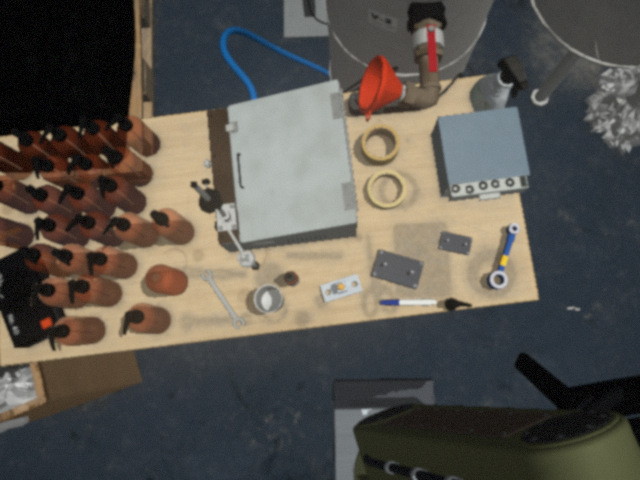

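View pics/scene0.png

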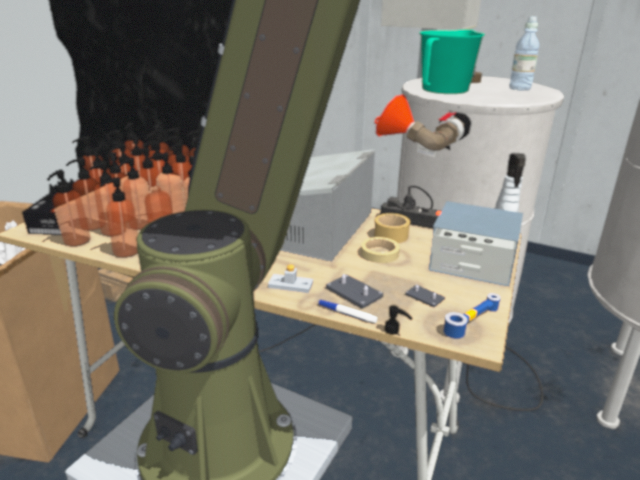

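The top view shows the pivot at (340,289), large fixture (397,268), small one (456,243), and the lever's hub at (498,281), eye (513,228) and band (505,257). The scene view agrees. Next come rough positions.

```bash
cat > h.py <<'E'
import numpy as np, cv2
from station import bot
from scipy.spatial.transform import Rotation as R
def ray(n,uv,pose=None):
    m=bot.camera_model(n); f=240/np.tan(np.radians(m['vfov']/2))
    if n=='wrist':
        T=np.eye(4); T[:3,:3]=pose[1]; T[:3,3]=pose[0]; T=T@np.array(m['mount'])
    else: T=np.array(m['cam_to_world'])
    d=T[:3,:3]@np.array([(uv[0]-m['cx'])/f,(uv[1]-m['cy'])/f,1.]); return T[:3,3],d/np.linalg.norm(d)
def onz(n,uv,z,pose=None):
    o,d=ray(n,uv,pose); return o+d*(z-o[2])/d[2]
def tri(rays):
    A=sum(np.eye(3)-np.outer(d,d) for o,d in rays); b=sum((np.eye(3)-np.outer(d,d))@o for o,d in rays)
    p=np.linalg.solve(A,b); return p,[np.linalg.norm(np.cross(p-o,d)) for o,d in rays]
def delta(p,yaw=None,rot=None):
    """pendant shift/turn from now to TCP p, tool down with tool-y at world yaw"""
    s=bot.sense(); r=s['tcp_rot']; out=list((r.T@(np.array(p)-s['tool_pos']))/.15)
    if yaw is not None:
        y=np.array([np.cos(yaw),np.sin(yaw),0]); best=None
        for sg in(1,-1):
            t=np.c_[np.cross(sg*y,[0,0,-1]),sg*y,[0,0,-1]]
            v=R.from_matrix(r.T@t).as_rotvec()/(np.pi/2)
            if best is None or np.linalg.norm(v)<np.linalg.norm(best): best=v
        out+=list(best)
    return np.round(out,4)
def snap(name):
    s=bot.sense(); im=bot.get_image('wrist'); cv2.imwrite(f'pics/{name}.png',im)
    np.savez(f'pics/{name}.npz',p=s['tool_pos'],r=s['tcp_rot']); print(s['clock'],s['tool_pos'],s['tcp_rot'].round(3).tolist())
def pose(name):
    d=np.load(f'pics/{name}.npz'); return d['p'],d['r']
E
python3 - <<'E'
from h import *
np.set_printoptions(precision=4,suppress=True)
P=dict(piv=(340,289,.03),fix=(397,268,.012),small=(456,243,.012),hub=(498,281,.034),eye=(513,228,.03),band=(505,257,.028),pump=(458,303,.02),mark=(410,302,.01),beak=(268,298,.078),samp=(290,279,.1))
for k,(u,v,z) in P.items(): print(k,onz('top',(u,v),z))
for k,uv,z in(('tip',(290,267),.054),('fix',(355,291),.012),('hub',(456,324),.034)): print(k,onz('scene',uv,z))
print(delta([.48,-.16,.33],np.pi/2))
E
```

```text
piv [0.4341 0.1391 0.03  ]
fix [ 0.4847 -0.0025  0.012 ]
small [ 0.5441 -0.1507  0.012 ]
hub [ 0.4456 -0.2417  0.034 ]
eye [ 0.5754 -0.288   0.03  ]
band [ 0.5043 -0.2642  0.028 ]
pump [ 0.3954 -0.1459  0.02  ]
mark [ 0.4006 -0.0313  0.01  ]
beak [0.4121 0.3081 0.078 ]
samp [0.4535 0.2539 0.1   ]
tip [0.4302 0.1327 0.054 ]
fix [ 0.4726 -0.0113  0.012 ]
hub [ 0.4307 -0.248   0.034 ]
[ 2.7265 -2.0119 -0.6598 -0.0008  0.0001  0.196 ]
```

View pics/wrist0.png

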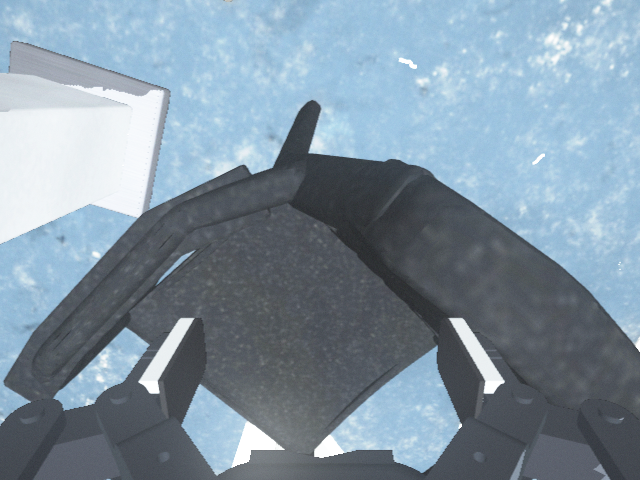

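The wrist view shows only the floor and cart, so the camera looks along the fingers with image up being tool +x. I'm moving over the work for a wrist overview.

```bash
A='[[0.9,-0.88,-0.16,0,0,0],[0.9,-0.88,-0.16,0,0,0],[0.9,-0.88,-0.16,0,0,0],[0.9,-0.88,-0.16,0,0,0],[0.9,-0.88,-0.16,0,0,0]]'
python3 -m pendant '[[0.9,-0.88,-0.16,0,0,0],[0.9,-0.88,-0.16,0,0,0],[0.9,-0.88,-0.16,0,0,0],[0.9,-0.88,-0.16,0,0,0],[0.9,-0.88,-0.16,0,0,0]]'
python3 -m pendant '[[0.9,-0.88,-0.16,0,0,0],[0.9,-0.88,-0.16,0,0,0],[0.9,-0.88,-0.16,0,0,0],[0.9,-0.88,-0.16,0,0,0],[0.9,-0.88,-0.16,0,0,0]]'
python3 -m pendant '[[0.9,-0.88,-0.16,0,0,0.196],[0.9,-0.88,-0.16,0,0,0.196],[0.9,-0.88,-0.16,0,0,0.196],[0.9,-0.88,-0.16,0,0,0.196],[0.9,-0.88,-0.16,0,0,0.196],[0.9,-0.88,-0.16,0,0,0.196],[0.9,-0.88,-0.16,0,0,0.196]]'
python3 -c "
from h import *
snap('w1')"
```

```text
clock: 0.65
tool_pos: [0.272, -0.4015, 0.2561]
tcp_rot: [[0.952, 0.307, 0.001], [0.307, -0.952, 0.001], [0.001, -0.0, -1.0]]
contact_force: [0.3, -0.0, -0.2]
width: 0.0855
grip_force: 0.0
clock: 1.15
tool_pos: [0.3609, -0.2356, 0.2799]
tcp_rot: [[0.951, 0.308, 0.002], [0.308, -0.951, 0.0], [0.002, 0.0, -1.0]]
contact_force: [0.1, -1.0, -0.3]
width: 0.0853
grip_force: 0.0
clock: 1.85
tool_pos: [0.4473, -0.0729, 0.3028]
tcp_rot: [[1.0, -0.001, -0.001], [-0.001, -1.0, -0.001], [-0.001, 0.001, -1.0]]
contact_force: [0.1, -0.1, 0.1]
width: 0.0857
grip_force: 0.0
1.85 [ 0.44728443 -0.07294102  0.3028092 ] [[1.0, -0.001, -0.001], [-0.001, -1.0, -0.001], [-0.001, 0.001, -1.0]]
```

View pics/w1.png

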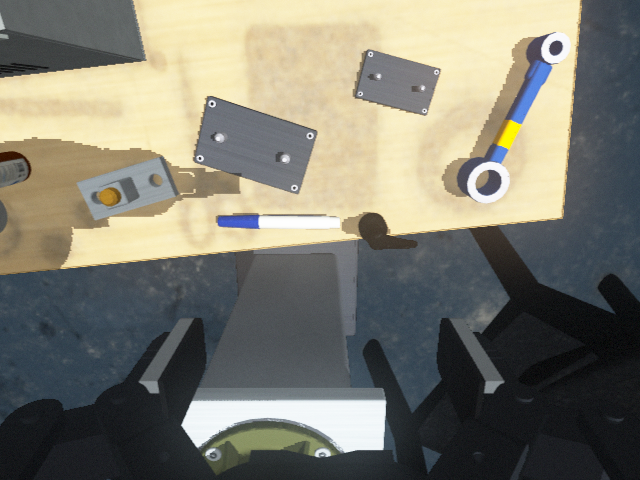

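The wrist overview shows the pivot with its spigot at about (108,197), the large fixture's pins at (219,138) and (286,159), the small fixture at about (398,82), the lever's hub bore at (488,181), its eye at (555,47) and the band at (510,135). I'll take a second, closer view from a different place.

```bash
python3 -m pendant '[[0.1,-0.95,0.4,0,0,0],[0.1,-0.95,0.4,0,0,0],[0.1,-0.95,0.4,0,0,0],[0.1,-0.95,0.4,0,0,0],[0.1,-0.95,0.4,0,0,0],[0.1,-0.95,0.4,0,0,0]]'
python3 -c "
from h import *
snap('w2')
a=cv2.imread('pics/w1.png')[80:240,60:340]; b=cv2.imread('pics/w2.png')
cv2.imwrite('pics/c1.png',cv2.resize(a,None,fx=2.857,fy=2.857,interpolation=cv2.INTER_CUBIC))"
```

```text
clock: 2.5
tool_pos: [0.4646, 0.032, 0.2439]
tcp_rot: [[0.999, 0.047, -0.002], [0.047, -0.998, 0.032], [-0.0, -0.032, -0.999]]
contact_force: [0.3, 0.0, 1.0]
width: 0.0854
grip_force: 0.0
2.5 [0.46464439 0.03197339 0.24390951] [[0.999, 0.047, -0.002], [0.047, -0.998, 0.032], [-0.0, -0.032, -0.999]]
```

View pics/w2.png

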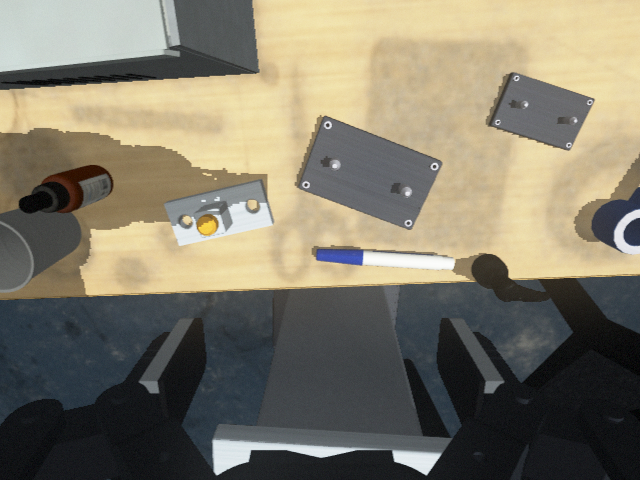

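View pics/c1.png

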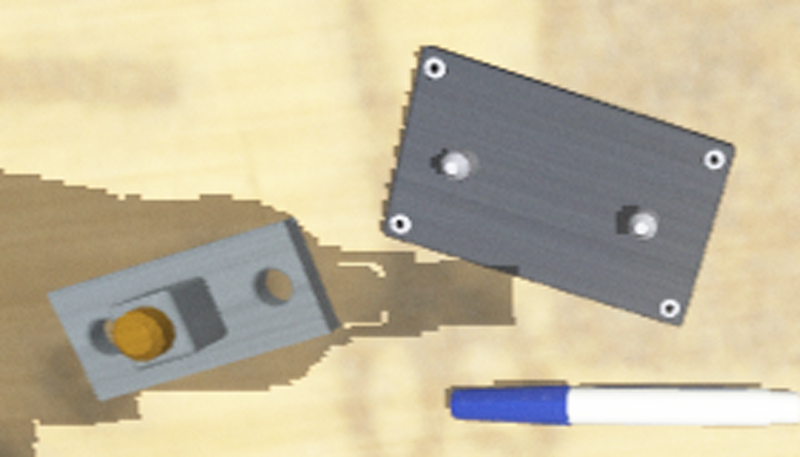

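The pivot foot's corners in w2 are (165,196), (264,180), (273,221), (178,246), with the spigot at (207,225). The fixture's corner screws are at (327,125), (436,167), (409,223), (306,185). Crop c1 gives the same points in w1.

```bash
python3 - <<'E'
from h import *
np.set_printoptions(precision=4,suppress=True)
p1,p2=pose('w1'),pose('w2')
c=lambda u,v:(60+u/2.857-.33,80+v/2.857-.33)
S={'s1':(c(434,68),(327,125)),'s2':(c(714,159),(436,167)),'s3':(c(669,308),(409,223)),'s4':(c(400,224),(306,185)),'pinL':(c(457,165),(335,165)),'pinR':(c(641,225),(405,191)),
'spig':(c(141,332),(207,225)),'f1':(c(48,295),(165,196)),'f2':(c(290,218),(264,180)),'f4':(c(98,400),(178,246))}
for k,(a,b) in S.items():
    p,e=tri([ray('wrist',a,p1),ray('wrist',b,p2)]); z={'s':.012,'p':.032,'f':.012}[k[0]] if k!='spig' else .054
    print(k,p,np.array(e),onz('wrist',a,z,p1),onz('wrist',b,z,p2))
print(bot.sense()['tool_pos'])
E
```

```text
s1 [0.5255 0.0377 0.0121] [0.0002 0.0002] [0.5257 0.0377 0.012 ] [0.5254 0.0377 0.012 ]
s2 [ 0.4948 -0.0608  0.0198] [0.0002 0.0002] [ 0.4944 -0.0607  0.012 ] [ 0.4935 -0.0628  0.012 ]
s3 [ 0.441  -0.0436  0.0172] [0. 0.] [ 0.4399 -0.0432  0.012 ] [ 0.4395 -0.0446  0.012 ]
s4 [0.4715 0.0542 0.0147] [0.0002 0.0002] [0.4713 0.0549 0.012 ] [0.4708 0.0544 0.012 ]
pinL [0.4933 0.0287 0.0274] [0.0004 0.0004] [0.4941 0.0275 0.032 ] [0.4936 0.0288 0.032 ]
pinR [ 0.4728 -0.0348  0.0257] [0.0001 0.0001] [ 0.4735 -0.0354  0.032 ] [ 0.4742 -0.0337  0.032 ]
spig [0.4395 0.1364 0.0511] [0.0003 0.0003] [0.4405 0.1347 0.054 ] [0.4401 0.1356 0.054 ]
f1 [0.4471 0.1929 0.0031] [0.0038 0.0038] [0.4451 0.1894 0.012 ] [0.4531 0.1876 0.012 ]
f2 [0.4745 0.0926 0.0184] [0.0002 0.0002] [0.4735 0.0951 0.012 ] [0.4734 0.0936 0.012 ]
f4 [0.4038 0.1782 0.0122] [0.0005 0.0005] [0.4041 0.178  0.012 ] [0.4032 0.1786 0.012 ]
[0.4649 0.032  0.2442]
```

```bash
python3 - <<'E'
from h import *
s=bot.sense(); print(s['qpos'].round(3)); print(delta([.440,.135,.16],np.radians(16.8)))
print(onz('wrist',(488,181),.034,pose('w1')),onz('wrist',(555,47),.03,pose('w1')),onz('wrist',(510,135),.028,pose('w1')))
E
```

```text
[ 0.046  0.056 -0.332  1.183  0.032  3.14 ]
[-0.1338 -0.6749  0.5832 -0.0176  0.0135  0.8432]
[ 0.45091837 -0.24190777  0.034     ] [ 0.5752123  -0.28921729  0.03      ] [ 0.49582559 -0.26020531  0.028     ]
```

```bash
python3 -m pendant '[[-0.13,-0.67,0.3,0,0,-0.9],[-0.13,-0.67,0.3,0,0,-0.9],[-0.13,-0.67,0.3,0,0,-0.9],[-0.13,-0.67,0.3,0,0,-0.9],[-0.13,-0.67,0.3,0,0,-0.9],[-0.13,-0.67,0.3,0,0,-0.9],[-0.13,-0.67,0.3,0,0,-0.9],[-0.13,-0.67,0.3,0,0,-0.9],[-0.13,-0.67,0.3,0,0,-0.9],[-0.13,-0.67,0.3,0,0,-0.9],[-0.13,-0.67,0.3,0,0,-0.9]]'
python3 -c "
from h import *
print(bot.sense()['qpos'].round(3),delta([.440,.135,.16],np.radians(16.8)))"
```

```text
clock: 3.65
tool_pos: [0.4407, 0.1335, 0.2026]
tcp_rot: [[0.109, 0.994, -0.001], [0.993, -0.109, 0.033], [0.033, -0.004, -0.999]]
contact_force: [-0.3, 0.6, 0.4]
width: 0.0849
grip_force: 0.0
[ 0.271  0.06  -0.424  1.079  0.032  1.951] [ 0.0004 -0.0046  0.2839  0.0014 -0.0211 -0.2563]
```

```bash
python3 -m pendant '[[0,0,0.28,0.001,-0.021,-0.256],[0,0,0.28,0.001,-0.021,-0.256],[0,0,0.28,0.001,-0.021,-0.256],[0,0,0.28,0.001,-0.021,-0.256],[0,0,0.28,0.001,-0.021,-0.256],[0,0,0.28,0.001,-0.021,-0.256]]'
python3 -c "
from h import *
snap('w3')
a=cv2.imread('pics/w3.png'); cv2.imwrite('pics/w3b.png',cv2.resize(a[100:400,120:520],None,fx=2,fy=2,interpolation=cv2.INTER_CUBIC))"
```

```text
clock: 4.25
tool_pos: [0.4403, 0.1354, 0.1602]
tcp_rot: [[-0.287, 0.958, -0.0], [0.958, 0.287, 0.001], [0.001, 0.0, -1.0]]
contact_force: [0.6, -0.1, 0.3]
width: 0.0857
grip_force: 0.0
4.25 [0.44033954 0.13541653 0.16015286] [[-0.287, 0.958, -0.0], [0.958, 0.287, 0.001], [0.001, 0.0, -1.0]]
```

View pics/w3b.png

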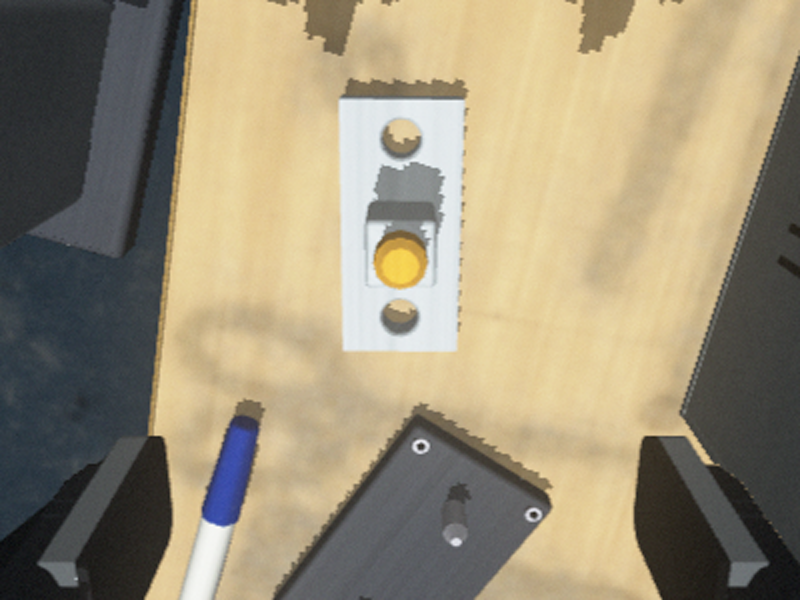

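The pivot is square to the view. In crop pixels the holes are at (401,138) and (400,316) and the spigot top at (401,266). The fixture's near pin tip is at (456,541) and its screws at (421,447) and (534,515).

```bash
python3 - <<'E'
from h import *
np.set_printoptions(precision=4,suppress=True)
p3=pose('w3');p1=pose('w1')
c=lambda u,v:(120+u/2-.25,100+v/2-.25)
h1=onz('wrist',c(401,138),.012,p3);h2=onz('wrist',c(400,316),.012,p3)
print(h1,h2,(h1+h2)/2,h1-h2,np.linalg.norm(h1-h2),np.degrees(np.arctan2(-(h1-h2)[0],(h1-h2)[1])))
print('spig',onz('wrist',c(401,266),.054,p3), 'tri w1w3',tri([ray('wrist',c(401,266),p3),ray('wrist',(60+141/2.857-.3,80+332/2.857-.3),p1)]))
print('s1',onz('wrist',c(421,447),.012,p3),'s4',onz('wrist',c(534,515),.012,p3),'pinL',onz('wrist',c(456,541),.034,p3))
print(delta([.440,.1355,.10],np.radians(16.6)))
E
```

```text
[0.4285 0.1709 0.012 ] [0.4476 0.1059 0.012 ] [0.4381 0.1384 0.012 ] [-0.0191  0.065   0.    ] 0.06778757988192681 16.339986612804644
spig [0.4384 0.1382 0.054 ] tri w1w3 (array([0.4399, 0.1369, 0.0488]), [np.float64(0.0010312268136029989), np.float64(0.0010312268136029926)])
s1 [0.472  0.0539 0.012 ] s4 [0.5265 0.0367 0.012 ] pinL [0.493  0.0303 0.034 ]
[ 0.0007 -0.0017  0.4006 -0.     -0.0003  0.0015]
```

```bash
python3 -m pendant '[[0.02,-0.008,0.3,0,0,0],[0.02,-0.008,0.6,0,0,0],[0.02,-0.008,0.75,0,0,0],[0.02,-0.008,0.85,0,0,0],[0.02,-0.008,0.92,0,0,0],[0.02,-0.008,0.955,0,0,0],[0.02,-0.008,0.955,0,0,0],[0.02,-0.008,0.955,0,0,0]]'
python3 -m pendant '[[0,0,0,0,0,0],[0,0,0,0,0,0],[0,0,0,0,0,0],[0,0,0,0,0,0],[0,0,0,0,0,0],[0,0,0,0,0,0],[0,0,0,0,0,0],[0,0,0,0,0,0],[0,0,0,0,0,0],[0,0,0,0,0,0]]' 1 60
```

```text
clock: 5.1
tool_pos: [0.4385, 0.1383, 0.0171]
tcp_rot: [[-0.29, 0.957, 0.0], [0.957, 0.29, 0.001], [0.0, 0.0, -1.0]]
contact_force: [-0.5, -0.2, -0.7]
width: 0.0852
grip_force: 0.0
clock: 6.1
tool_pos: [0.4381, 0.1382, 0.0169]
tcp_rot: [[-0.29, 0.957, -0.0], [0.957, 0.29, 0.0], [0.0, -0.0, -1.0]]
contact_force: [-0.8, -0.9, 5.3]
width: 0.0229
grip_force: 59.5
```

```bash
python3 -m pendant '[[0,0,-0.1,0,0,0],[0,0,-0.25,0,0,0],[0,0,-0.4,0,0,0],[-0.25,0.004,-0.4,0,0,0.08],[-0.5,0.008,-0.4,0,0,0.16],[-0.75,0.011,-0.4,0,0,0.24],[-0.99,0.015,-0.4,0,0,0.32],[-0.99,0.015,-0.4,0,0,0.382],[-0.99,0.015,-0.4,0,0,0.382],[-0.99,0.015,-0.4,0,0,0.382],[-0.99,0.015,-0.4,0,0,0.382]]'
python3 -c "
from h import *
snap('w4')
print(bot.sense()['width'],delta([.4833,-.0033,.076],np.radians(-17.7)))
a=cv2.imread('pics/w4.png'); cv2.imwrite('pics/w4b.png',cv2.resize(a[150:450,120:520],None,fx=2,fy=2,interpolation=cv2.INTER_CUBIC))"
```

```text
clock: 7.2
tool_pos: [0.4826, -0.0027, 0.0761]
tcp_rot: [[0.298, 0.954, -0.002], [0.954, -0.298, 0.0], [-0.0, -0.002, -1.0]]
contact_force: [0.3, 0.2, -2.1]
width: 0.0232
grip_force: 59.2
7.2 [ 0.48259941 -0.00270509  0.07614331] [[0.298, 0.954, -0.002], [0.954, -0.298, 0.0], [-0.0, -0.002, -1.0]]
0.022738484486132336 [-0.003   0.0052  0.0014 -0.0009  0.0001  0.0036]
```

View pics/w4b.png

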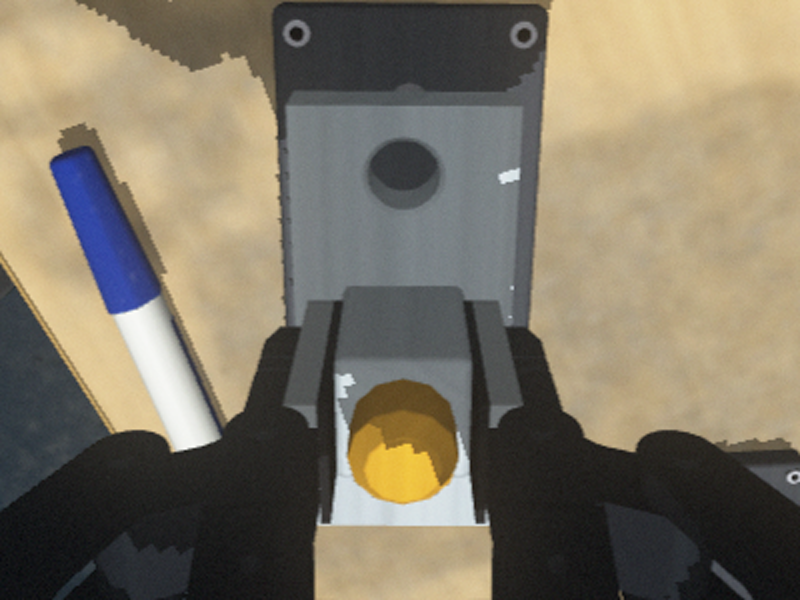

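```bash
python3 - <<'E'
from h import *
np.set_printoptions(precision=4,suppress=True)
p=pose('w4'); c=lambda u,v:(120+u/2-.25,150+v/2-.25)
base=p[0][2]-.017
L=lambda w:(p[1].T@(w-p[0]))[:2]*1e3
h=onz('wrist',c(404,173.5),base+.012,p); sp=onz('wrist',c(404,466),base+.054,p)
a=onz('wrist',c(297,33),.012,p); b=onz('wrist',c(523.5,34),.012,p)
f1=onz('wrist',c(287,104),base+.012,p);f2=onz('wrist',c(523,106),base+.012,p)
print('tool mm: hole',L(h),'spig',L(sp),'screws',L(a),L(b),'mid',L((a+b)/2),'footend',L(f1),L(f2),'bump',L(onz('wrist',c(408,86),.034,p)))
E
```

```text
tool mm: hole [33.9635 -0.5725] spig [ 0.3531 -0.6007] screws [ 51.4886 -27.4541] [51.2587 29.5654] mid [51.3737  1.0556] footend [ 47.4817 -22.1903] [47.1268 21.4037] bump [42.7436  0.3831]
```

The crop shows the hole at (404,173), the spigot at (404,466) and the fixture screws at (297,33) and (523,34). The pivot needs about +1.2 mm in tool y, then it can go down slowly.

```bash
python3 -m pendant '[[-0.001,0.008,0.05,0,0,0],[-0.001,0.008,0.1,0,0,0],[-0.001,0.008,0.14,0,0,0],[-0.001,0.008,0.16,0,0,0],[-0.001,0.008,0.18,0,0,0],[-0.001,0.008,0.2,0,0,0],[-0.001,0.008,0.22,0,0,0],[-0.001,0.008,0.24,0,0,0],[-0.001,0.008,0.24,0,0,0]]'
```

```text
clock: 8.15
tool_pos: [0.4839, -0.0039, 0.04]
tcp_rot: [[0.301, 0.954, -0.001], [0.954, -0.301, 0.0], [-0.0, -0.001, -1.0]]
contact_force: [-0.1, -0.5, -1.5]
width: 0.0227
grip_force: 59.2
```

```bash
python3 -m pendant '[[0,0,0.025,0,0,0],[0,0,0.05,0,0,0],[0,0,0.065,0,0,0],[0,0,0.075,0,0,0],[0,0,0.08,0,0,0],[0,0,0.08,0,0,0]]'
```

```text
clock: 8.75
tool_pos: [0.4839, -0.0038, 0.0288]
tcp_rot: [[0.301, 0.954, -0.001], [0.954, -0.301, 0.0], [-0.0, -0.001, -1.0]]
contact_force: [-2.8, -1.3, 5.4]
width: 0.0225
grip_force: 60.1
```

```bash
python3 -m pendant '[[0,0,0,0,0,0],[0,0,0,0,0,0],[0,0,0,0,0,0],[0,0,0,0,0,0],[0,0,0,0,0,0],[0,0,0,0,0,0]]' -1 60
python3 -m pendant '[[0,0,-0.15,0,0,0],[0,0,-0.35,0,0,0],[0,0,-0.65,0,0,0],[0,0,-0.95,0,0,0],[0,0,-0.95,0,0,0],[0,0,-0.95,0,0,0]]'
python3 -c "
from h import *
snap('w5')
a=cv2.imread('pics/w5.png'); cv2.imwrite('pics/w5b.png',cv2.resize(a[100:400,120:520],None,fx=2,fy=2,interpolation=cv2.INTER_CUBIC))
print(bot.sense()['qpos'].round(3))"
```

```text
clock: 9.35
tool_pos: [0.4842, -0.0038, 0.0283]
tcp_rot: [[0.301, 0.954, -0.001], [0.954, -0.301, 0.0], [-0.0, -0.001, -1.0]]
contact_force: [-0.6, 0.3, 0.7]
width: 0.0854
grip_force: 0.0
clock: 9.95
tool_pos: [0.4853, -0.0039, 0.1721]
tcp_rot: [[0.301, 0.954, 0.002], [0.954, -0.301, 0.0], [0.001, 0.002, -1.0]]
contact_force: [-0.0, 1.1, -0.7]
width: 0.0854
grip_force: 0.0
9.95 [ 0.48529952 -0.00385968  0.17205857] [[0.301, 0.954, 0.002], [0.954, -0.301, 0.0], [0.001, 0.002, -1.0]]
[-0.008  0.133 -0.418  1.021  0.     1.868]
```

View pics/w5b.png

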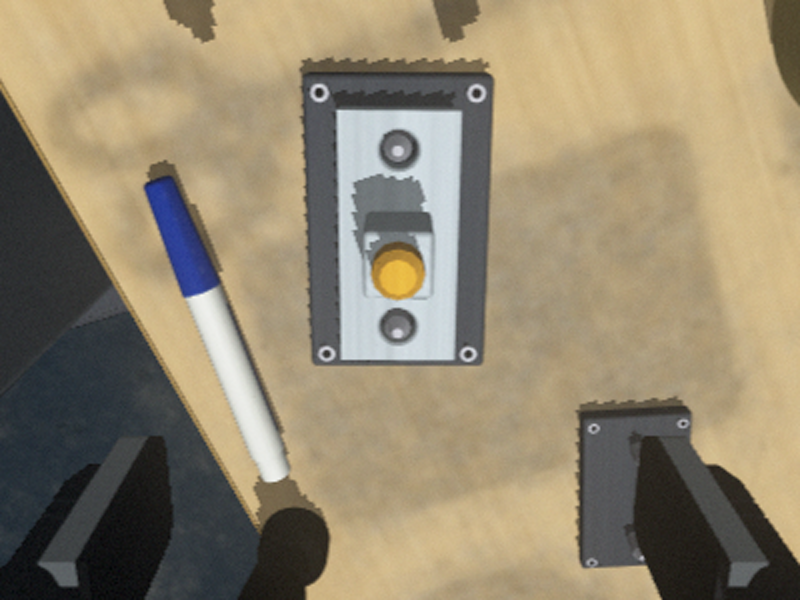

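The pivot sits fully down inside the fixture's outline, with both pins showing in the holes at (398,150) and (397,326) and the spigot top at (398,277). Next, the lever.

```bash
python3 -m pendant '[[-0.2,0.08,0,0,0,-0.09],[-0.4,0.16,0,0,0,-0.18],[-0.6,0.24,0,0,0,-0.27],[-0.8,0.3,0,0,0,-0.36],[-0.8,0.3,0,0,0,-0.45],[-0.8,0.3,0,0,0,-0.48]]' 0
python3 -c "
from h import *
print(onz('wrist',(120+398/2-.25,100+274/2-.25),.066,pose('w5')), onz('wrist',(120+398/2,100+150/2),.024,pose('w5')), onz('wrist',(120+397/2,100+326/2),.024,pose('w5')))
print(bot.sense()['qpos'].round(3),delta([.4976,-.2595,.16],np.radians(69.2)))"
```

```text
clock: 10.6
tool_pos: [0.4895, -0.1325, 0.1686]
tcp_rot: [[-0.435, 0.9, -0.005], [0.9, 0.435, 0.001], [0.003, -0.004, -1.0]]
contact_force: [-0.5, -0.9, 0.5]
width: 0.043
grip_force: 0.0
[ 0.48389505 -0.00275017  0.066     ] [0.49372603 0.02814112 0.024     ] [ 0.47290239 -0.03619797  0.024     ]
[-0.264  0.18  -0.366  1.029 -0.     0.856] [-0.7858 -0.3192  0.0559 -0.0015 -0.0029 -0.4824]
```

```bash
python3 -m pendant '[[-0.2,-0.08,0.05,0,0,-0.09],[-0.4,-0.16,0.05,0,0,-0.18],[-0.6,-0.24,0.05,0,0,-0.27],[-0.786,-0.319,0.05,0,0,-0.36],[-0.786,-0.319,0.05,0,0,-0.45],[-0.786,-0.319,0.05,0,0,-0.482],[-0.786,-0.319,0.05,0,0,-0.482],[-0.786,-0.319,0.05,0,0,-0.482]]'
cat > lev.py <<'E'
from h import *
np.set_printoptions(precision=4,suppress=True)
def blobs(name):
    im=cv2.imread(f'pics/{name}.png'); H=cv2.cvtColor(im,cv2.COLOR_BGR2HSV); out=[]
    for nm,lo,hi in(('blue',(105,120,40),(130,255,255)),('yellow',(22,170,90),(35,255,255))):
        n,l,st,c=cv2.connectedComponentsWithStats(cv2.inRange(H,lo,hi))
        for i in range(1,n):
            if st[i,4]>150: print(nm,st[i],c[i].round(1))
E
python3 -c "
from lev import *
snap('w6'); blobs('w6'); print(bot.sense()['qpos'].round(3))
im=cv2.imread('pics/w6.png'); cv2.imwrite('pics/w6b.png',im)"
```

```text
clock: 11.4
tool_pos: [0.4981, -0.2583, 0.1618]
tcp_rot: [[-0.933, 0.359, -0.003], [0.359, 0.933, 0.001], [0.004, 0.0, -1.0]]
contact_force: [1.1, -0.2, 0.1]
width: 0.0426
grip_force: 0.0
11.4 [ 0.4981 -0.2583  0.1618] [[-0.933, 0.359, -0.003], [0.359, 0.933, 0.001], [0.004, 0.0, -1.0]]
blue [308 185  19  21 352] [317.  195.1]
blue [ 306  242   24   70 1274] [317.1 278.5]
blue [   0  428   63   52 1717] [ 22.7 447.9]
yellow [308 206  20  36 651] [317.  223.4]
[-0.478  0.281 -0.252  1.041 -0.    -0.112]
```

```bash
python3 - <<'E'
from lev import *
p=pose('w6'); im=cv2.imread('pics/w6.png'); H=cv2.cvtColor(im,cv2.COLOR_BGR2HSV)
x0,y0=230,60; roi=im[y0:200,x0:410]
g=cv2.cvtColor(roi,cv2.COLOR_BGR2GRAY); hs=H[y0:200,x0:410]
m=((hs[...,1]<60)&(g>150)).astype('u1')*255
n,l,st,c=cv2.connectedComponentsWithStats(m)
for i in range(1,n):
    if st[i,4]>150:
        cs,h=cv2.findContours((l==i).astype('u1'),cv2.RETR_CCOMP,cv2.CHAIN_APPROX_NONE)
        for k in cs:
            if len(k)>30: e=cv2.fitEllipse(k); print(st[i,4],np.round(e[0],1)+[x0,y0],np.round(e[1],1),onz('wrist',np.array(e[0])+[x0,y0],.034,p))
for v in(205.5,241.8): print('band',onz('wrist',(317.3,v),.028,p))
big=cv2.resize(im[40:340,200:440],None,fx=2,fy=2,interpolation=cv2.INTER_CUBIC); cv2.imwrite('pics/w6b.png',big)
E
```

```text
2288 [313. 152.] [65.4 82.3] [ 0.4479 -0.2443  0.034 ]
2288 [316.8 153. ] [41.3 42.3] [ 0.4493 -0.2422  0.034 ]
band [ 0.4836 -0.2552  0.028 ]
band [ 0.5085 -0.2648  0.028 ]
```

```bash
python3 - <<'E'
from lev import *
blobs('w1'); p1,p6=pose('w1'),pose('w6')
H=cv2.cvtColor(cv2.imread('pics/w1.png'),cv2.COLOR_BGR2HSV); m=cv2.inRange(H,(22,170,90),(35,255,255))
_,l,st,c=cv2.connectedComponentsWithStats(m); i=1+st[1:,4].argmax(); print(cv2.minAreaRect(np.argwhere(l==i)[:,::-1].astype('f4')))
print('band',tri([ray('wrist',c[i],p1),ray('wrist',(317,223.4),p6)]))
print('bore',tri([ray('wrist',(488,181.5),p1),ray('wrist',(316.8,153),p6)]))
print(onz('wrist',c[i],.028,p1))
E
```

```text
blue [511  61  41  62 833] [531.4  89.7]
blue [491 146  17  17 172] [498.8 153.9]
blue [218 215  41  13 448] [238.9 221. ]
yellow [498 120  23  29 348] [508.9 134.2]
((509.00006103515625, 134.00003051757812), (12.521980285644531, 27.72724151611328), 26.56505012512207)
band (array([ 0.4974, -0.2612,  0.0238]), [np.float64(0.0008712268062508847), np.float64(0.0008712268062509296)])
bore (array([ 0.4506, -0.2432,  0.0313]), [np.float64(0.0012999073203701255), np.float64(0.0012999073203700507)])
[ 0.4983 -0.26    0.028 ]
```

View pics/w6b.png

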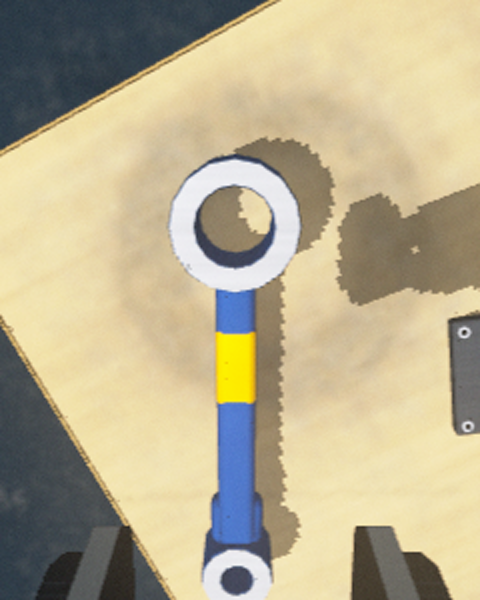

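The picture shows the lever lying along the tool x axis. In crop pixels the bore is at (234,226), the band spans rows 332–403 at column 236, and the eye is at (237,578). There is free room on both sides for the fingers.

```bash
python3 - <<'E'
from lev import *
p=pose('w6'); h=onz('wrist',(317,153),.034,p); e=onz('wrist',(318.5,329),.03,p); d=(e-h)[:2]
u=d/np.linalg.norm(d); yaw=np.degrees(np.arctan2(u[1],u[0])); b=h[:2]+.05*u
print(h,e,np.linalg.norm(d),yaw,b,bot.sense()['tool_pos']); print(delta([b[0],b[1],.004],np.radians(yaw+90)))
E
```

```text
[ 0.4494 -0.2421  0.034 ] [ 0.574  -0.2892  0.03  ] 0.13323679553758755 -20.715828560262114 [ 0.4962 -0.2598] [ 0.4984 -0.2583  0.1622]
[ 0.0071 -0.0144  1.0546  0.     -0.0019 -0.0031]
```

```bash
python3 -m pendant '[[0.006,-0.014,0.3,0,0,0],[0.006,-0.014,0.6,0,-0.002,-0.003],[0.006,-0.014,0.75,0,-0.002,-0.003],[0.006,-0.014,0.9,0,-0.002,-0.003],[0.006,-0.014,1,0,-0.002,-0.003],[0.006,-0.014,1,0,-0.002,-0.003]]'
python3 -m pendant '[[0,0,0.03,0,0,0],[0,0,0.047,0,0,0],[0,0,0.047,0,0,0]]'
python3 -m pendant '[[0,0,0,0,0,0],[0,0,0,0,0,0],[0,0,0,0,0,0],[0,0,0,0,0,0],[0,0,0,0,0,0],[0,0,0,0,0,0],[0,0,0,0,0,0],[0,0,0,0,0,0]]' 1 100
```

```text
clock: 12.05
tool_pos: [0.4952, -0.259, 0.0108]
tcp_rot: [[-0.936, 0.353, -0.002], [0.353, 0.936, 0.001], [0.003, 0.0, -1.0]]
contact_force: [-0.1, 0.5, 0.2]
width: 0.0426
grip_force: 0.0
clock: 12.35
tool_pos: [0.4978, -0.2606, 0.0068]
tcp_rot: [[-0.936, 0.353, 0.003], [0.353, 0.936, -0.001], [-0.003, -0.0, -1.0]]
contact_force: [0.8, -0.1, 0.8]
width: 0.0427
grip_force: 0.0
clock: 13.15
tool_pos: [0.4977, -0.2608, 0.0071]
tcp_rot: [[-0.936, 0.353, 0.003], [0.353, 0.936, -0.002], [-0.003, -0.001, -1.0]]
contact_force: [-1.6, 0.2, 5.5]
width: 0.0123
grip_force: 98.2
```

```bash
python3 -m pendant '[[0,0,-0.05,0,0,0],[0,0,-0.15,0,0,0],[0,0,-0.35,0,0,0],[0,0,-0.55,0,0,0],[0,0,-0.7,0,0,0],[0,0,-0.78,0,0,0],[0,0,-0.78,0,0,0],[0,0,-0.78,0,0,0]]'
cat >> lev.py <<'E'
def bore(name,zb=None,x0=200,y0=0,x1=440,y1=330):
    im=cv2.imread(f'pics/{name}.png')[y0:y1,x0:x1]; H=cv2.cvtColor(im,cv2.COLOR_BGR2HSV)
    m=((H[...,1]<60)&(H[...,2]>140)).astype('u1')*255
    cs,h=cv2.findContours(m,cv2.RETR_CCOMP,cv2.CHAIN_APPROX_NONE); r=[]
    for k,hh in zip(cs,h[0]):
        if len(k)>60 and hh[3]>=0: e=cv2.fitEllipse(k); r.append((np.array(e[0])+[x0,y0],np.round(e[1],1)))
    return r
E
python3 - <<'E'
from lev import *
snap('w7'); blobs('w7'); p=pose('w7')
s=bot.sense(); print(s['ft_torque'],s['contact_force'])
for c,a in bore('w7'):
    w=onz('wrist',c,s['tool_pos'][2]-.007+.034,p); print(c,a,w,p[1].T@(w-p[0]))
p6=pose('w6'); w=np.array([.4494,-.2421,.034]); print('expected tool', np.array([[-.936,.353],[.353,.936]])@(w[:2]-[.4977,-.2607]))
E
```

```text
clock: 13.95
tool_pos: [0.4964, -0.26, 0.1223]
tcp_rot: [[-0.936, 0.353, 0.001], [0.353, 0.936, -0.0], [-0.001, 0.0, -1.0]]
contact_force: [-0.2, 0.0, -4.2]
width: 0.0119
grip_force: 97.9
13.95 [ 0.4964 -0.26    0.1223] [[-0.936, 0.353, 0.001], [0.353, 0.936, -0.0], [-0.001, 0.0, -1.0]]
blue [302 280  35  37 835] [320.  299.1]
blue [ 298  381   47   77 2796] [320.7 419.2]
blue [   0  434   76   46 2322] [ 28.7 454.1]
yellow [ 304  317   35   64 1815] [321.  350.2]
[0.0154 0.0306 0.02  ] [-0.2561  1.283  -4.8087]
[321.3265 214.5221] [87.7 91.5] [ 0.4481 -0.2414  0.1488] [ 0.0518  0.0004 -0.0265]
expected tool [0.0518 0.0004]
```

```bash
python3 -m pendant '[[0.05,0.2,-0.005,0,0,0],[0.09,0.4,-0.005,0,0,0],[0.13,0.6,-0.005,0,0,0],[0.168,0.784,-0.005,0,0,0],[0.168,0.784,-0.005,0,0,0]]'
python3 -m pendant '[[0.05,0.2,0,0,0,0],[0.09,0.4,0,0,0,0],[0.13,0.6,0,0,0,0],[0.16,0.74,0,0,0,0],[0.168,0.784,0,0,0,0],[0.168,0.784,0,0,0,0],[0.168,0.784,0,0,0,0],[0.168,0.784,0,0,0,0]]'
python3 - <<'E'
from lev import *
snap('w8'); p=pose('w8'); s=bot.sense(); print(s['ft_torque'],s['contact_force'],s['width'],s['qpos'].round(2))
for c,a in bore('w8'):
    w=onz('wrist',c,p[0][2]-.007+.034,p); print(c,a,w)
w=p[0]+p[1]@[.0516,.0004,0]; print('bore',w[:2]-[.4838,-.0036],delta(p[0]+np.r_[np.array([.4838,-.0036])-w[:2],0],np.arctan2(.936,.353)))
H=cv2.cvtColor(cv2.imread('pics/w8.png'),cv2.COLOR_BGR2HSV)
m=cv2.inRange(H,(10,150,80),(35,255,255)); n,l,st,c=cv2.connectedComponentsWithStats(m)
for i in range(1,n):
    if st[i,4]>80: print(st[i],c[i])
print([onz('wrist',c,.066,p) for c in c[1:] if 0])
E
```

```text
clock: 14.5
tool_pos: [0.514, -0.138, 0.1222]
tcp_rot: [[-0.937, 0.349, -0.001], [0.349, 0.937, 0.002], [0.001, 0.001, -1.0]]
contact_force: [0.2, 0.4, -4.5]
width: 0.0119
grip_force: 98.6
clock: 15.3
tool_pos: [0.5326, -0.0236, 0.1235]
tcp_rot: [[-0.935, 0.354, 0.001], [0.354, 0.935, -0.001], [-0.002, -0.001, -1.0]]
contact_force: [-0.1, -0.4, -4.4]
width: 0.0119
grip_force: 99.0
15.3 [ 0.5326 -0.0236  0.1235] [[-0.935, 0.354, 0.001], [0.354, 0.935, -0.001], [-0.002, -0.001, -1.0]]
[ 0.0322 -0.0243 -0.01  ] [-0.197  -0.0948 -4.3907] 0.011484642250468325 [-0.04  0.26 -0.38  0.93 -0.    0.32]
[321.2365 219.5452] [76.4 96.2] [ 0.4855 -0.0054  0.1505]
[321.0046 175.5042] [12.5 33. ] [ 0.4734 -0.0008  0.1505]
bore [ 0.0006 -0.0013] [ 0.0079  0.0062  0.0011 -0.0004  0.0012 -0.001 ]
[307 171  25  11 168] [319.5357 175.7917]
[ 301  314   42   67 2197] [321.1388 347.9572]
[]
```

```bash
python3 -m pendant '[[0.008,0.006,0,0,0.001,-0.001],[0.008,0.006,0,0,0.001,-0.001],[0.008,0.006,0,0,0.001,-0.001],[0.008,0.006,0,0,0.001,-0.001],[0.008,0.006,0,0,0.001,-0.001]]'
python3 - <<'E'
from lev import *
snap('w9'); p=pose('w9'); s=bot.sense()
w=p[0]+p[1]@[.0516,.0004,0]; print('bore err mm',(w[:2]-[.4840,-.0036])*1e3,s['contact_force'],s['ft_torque'])
f=240/np.tan(np.radians(60.922/2))
for n in('w7','w9'):
    q=pose(n); im=cv2.imread(f'pics/{n}.png'); H=cv2.cvtColor(im,cv2.COLOR_BGR2HSV)
    m=((H[...,1]<60)&(H[...,2]>140)); 
    # widest white ring extent: outermost white pixels around col 321
    best=[]
    for r in range(195,245):
        c=np.flatnonzero(m[r,200:440])+200
        c=c[(c>235)&(c<405)]
        if len(c): best.append((c.max()-c.min()+1,r,c.min(),c.max()))
    print(n,max(best), 'inner', [(x[0].round(1),x[1]) for x in bore(n)])
    T=np.eye(4);T[:3,:3]=q[1];T[:3,3]=q[0];T=T@np.array(bot.camera_model('wrist')['mount']);Ti=np.linalg.inv(T)
    z=q[0][2]-.007+.034; cen=q[0]+q[1]@[.0516,.0004,0]; cen[2]=z
    pc=Ti@np.r_[cen,1]; print('predicted width px',44e-3*f/pc[2],'bore px',26e-3*f/pc[2], 'centre',pc[:2]/pc[2]*f+[321.08,238.39])
    for X in([.4840,-.0036,.066],):
        a=Ti@np.r_[X,1]; print('spigot px',a[:2]/a[2]*f+[321.08,238.39])
E
```

```text
clock: 15.85
tool_pos: [0.5321, -0.0212, 0.1239]
tcp_rot: [[-0.936, 0.351, 0.001], [0.351, 0.936, -0.0], [-0.001, -0.0, -1.0]]
contact_force: [-0.0, 0.3, -4.3]
width: 0.0116
grip_force: 99.0
15.85 [ 0.5321 -0.0212  0.1239] [[-0.936, 0.351, 0.001], [0.351, 0.936, -0.0], [-0.001, -0.0, -1.0]]
bore err mm [-0.0412  0.8911] [-0.7668  0.1221 -5.2767] [-0.0319 -0.0014  0.0078]
w7 (np.int64(153), 196, np.int64(240), np.int64(392)) inner [(array([321.3, 214.5]), array([87.7, 91.5]))]
predicted width px 150.64691152079135 bore px 89.01862953501308 centre [321.3646 215.5926]
spigot px [848.9069  55.9544]
w9 (np.int64(157), 205, np.int64(237), np.int64(393)) inner [(array([321.2, 219.8]), array([76.1, 96.1])), (array([319.6, 176.7]), array([14.6, 38.9]))]
predicted width px 150.637337307504 bore px 89.01297204534328 centre [321.3489 215.5666]
spigot px [319.5843 169.6907]
```

```bash
python3 -m pendant '[[-0.002,-0.005,0,0,0,0],[-0.002,-0.005,0,0,0,0],[-0.002,-0.005,0,0,0,0],[-0.002,-0.005,0,0,0,0],[-0.002,-0.005,0,0,0,0],[-0.002,-0.005,0,0,0,0],[-0.002,-0.005,0,0,0,0],[-0.002,-0.005,0,0,0,0]]'
python3 - <<'E'
from lev import *
snap('w10'); p=pose('w10'); w=p[0]+p[1]@[.0516,.0004,0]; s=bot.sense()
print('bore err mm',(w[:2]-[.4840,-.0036])*1e3,s['grip_force'],s['joint_vel'].round(4))
for c,a in bore('w10'): print(c,a)
if np.linalg.norm(w[:2]-[.4840,-.0036])<.0015: print(bot.job_done())
E
```

```text
clock: 16.7
tool_pos: [0.5322, -0.022, 0.1239]
tcp_rot: [[-0.936, 0.351, 0.001], [0.351, 0.936, -0.0], [-0.001, -0.0, -1.0]]
contact_force: [-0.1, 0.8, -4.1]
width: 0.0117
grip_force: 99.0
16.7 [ 0.5322 -0.022   0.1239] [[-0.936, 0.351, 0.001], [0.351, 0.936, -0.0], [-0.001, -0.0, -1.0]]
bore err mm [-0.0129  0.0717] 98.96999716758728 [-0.0001  0.0002 -0.0004  0.0012 -0.001   0.0013]
[321.3348 219.6047] [76.6 96.1]
[319.9818 176.3725] [14.2 36.4]
the job is handed in; nothing more can be done
None
```

I handed the job in at 16.7 s: the pivot block is seated on the larger fixture and released, and the lever is held by its band with the hub bore within about 1 mm of centre over the spigot, about 51 mm clear and level to within roughly a degree by the camera.

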